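Fold the sprung recipe rest flat and bolt it down

TASK

The wooden recipe rest is sprung up at a slant. Press its board down against the spring until it lies level on its rubber buffers and, while it is held down, push the bolt on the board fully home under the steel keeper, so that the board stays down when you let go. Press gently: do not squash the buffers by pressing the board down with more than about 20 N, and leave the salt shaker and the mug beside it where they stand.

Things in the scene. Friction and masses are not known exactly. Their poses are not given: they have to be found in the camera images.
- rest: recipe rest: a wooden base slab 210 (x) x 250 (y) x 18 mm on screw feet. This origin is on the worktop under the slab's centre; x points away from the robot, from the hinge side to the board's free edge, y to the robot's left. The feet hold the slab's underside 8 to 28 mm above the worktop, level; this height H differs each time and is not measured. The rest does not shift
- rest_board (a joint): tilt of the board (185 from hinge to free edge x 240 x 12 mm; hinge line along y at x = -90 mm, H + 34 mm up, in its mid-plane), rad: 0 = level on its firm buffers, which give only 1 mm at the bolt for 50 N more; 0.45 = raised by the spring. Pressed at the bolt it starts down at 3 N, rising steadily to 8 N when level. Let go unbolted it springs up; bolted it rises to about 0.014 (play)
- rest_bolt (a joint): travel of the steel bolt along the rest's +y, m: 0 = drawn back, 0.032 = fully home; starts at 0 to 0.006, rubs with about 1.5 N, stays where put. A square bar, 8 x 8 mm, with a blunt end, on the board, 160 mm from the hinge and parallel to it, axis 9 mm above the board's top; it runs in two guides (22 x 14 mm, 17 mm high), 53 mm to the -y and 83 mm to the +y side of the knob at travel 0
- knob_foot (a point): fixed point on the worktop, x = 70, y = 25 mm in the rest's frame: with the board level and the bolt drawn back (travel 0) the bolt's knob stands straight above it. The knob is a dark post of 14 mm diameter whose top is 35 mm above the board. The bar runs on from it to both sides, its top 13 mm above the board, so fingers astride the knob along y press on the bar; no guide is within 38 mm
- keeper_foot (a point): fixed point on the worktop, x = 70, y = 133 mm in the rest's frame, under the steel keeper: two posts 16 mm apart in x, 14 mm long in y, under a roof (underside H + 54.8, top H + 61.8 mm above the worktop). Board level, the bar's axis is at H + 49 mm, 1.8 mm clear of the roof; its end enters at travel 13 mm, is through at 27 mm, and jams on the roof if the board is high
- salt_shaker: salt shaker, 44 mm diameter, 90 mm high, loose, to the right of the rest; origin at the centre of its underside
- mug: plain dark mug with a handle, 80 x 110 mm, 89 mm high, loose, to the left of the rest; origin at the centre of its underside
There are look-alikes about, which are no part of the job. Leave any orange or turquoise look-alike of the mug alone.

How it is judged:
On the way, in this order (a step that is already met when the one before it is completed fails the run):
1. the board is pressed down level (value of joint rest_board below 0.03 rad), for 0.1 s.
2. the bolt is pushed home with the board down (value of joint rest_board below 0.035 rad and value of joint rest_bolt above 0.027 m), for 0.2 s.
At the end, for the whole second after the job is handed in: The board lies level (tilt under 0.035 rad) with the bolt at least 27 mm along under the keeper, held by it alone; the salt shaker and the mug stand upright (all of step 2 and angle between each of salt_shaker, mug's own z axis and vertical below 0.2 rad); the robot touches nothing.
It fails at once if the board is forced down past level, squashing its buffers (about 26 N at the bolt) (value of joint rest_board below -0.0023 rad).
It fails at once if the salt shaker or the mug is shifted by more than 20 mm (distance of any of salt_shaker, mug from where it was at the start of the episode above 0.02 m).
It also fails if it takes over 54 s, if anything falls off the work surface, if the arm or the gripper's body presses on something with over 40 N, if the wrist force passes 120 N, or if a joint passes its speed limit or range.

ROBOT

A 7-joint arm with a two-finger parallel gripper is mounted at the origin on a cart in front of the work surface, level with it; the furniture and walls round the work are solid. World frame = base frame: x ahead of the robot, y to its left, z up, the work surface at z = 0. Lengths are in m, angles in rad, forces in N, time in s.
With the tool pointing down it reaches from about 0.425 to 0.95 m from the base axis. Payload 4.7 kg.
Tool frame: the origin (TCP) lies on the centre line of the jaws, within the pads' length; the fingertips stand 22 mm ahead of it and the grasp point (between the pads) lies 3 mm ahead of it; z points along the fingers, y is the line along which they close (so a half turn about z gives the same grasp; the last joint's range is limited). The gripper opens to 85 mm and grips with 20 to 120 N. Pads are 22 mm wide; open, the fingers measure 114 mm over their backs; the gripper's body (76 mm by 85 mm) begins 54 mm behind the grasp point. The pads swing forward as they close: fully open they stand 13 mm farther back than shut.
Start: joints at [1.29, 0.469, -0.049, 1.532, 0.024, 1.141, -0.082], TCP at [0.168, -0.654, 0.253] pointing down, gripper open.
Joint ranges: [-2.59, 2.59], [-0.33, 1.99], [-1.39, 1.29], [0.1, 2.45], [-1.04, 4.18], [0.21, 1.99], [-2.66, 2.66]. Speed limits (rad/s): [2.57, 2.57, 3.14, 3.14, 3.14, 3.14, 3.14].

INTERFACE

Orientations are given as a unit quaternion [w, x, y, z].
In Python, from bench import bot gives the robot as it stands.
- The arm moves only by the tool arm_command, never from a script. Its arguments are lists of equal length, an entry for each row: "dp": the shift along the tool's x, y, z in units of 60 mm (1.0 is 60 mm), a list of three; "dr": the turn, a rotation vector about the tool's x, y, z in rad, a list of three. In form: {"dp": [[x, y, z], ...], "dr": [[wx, wy, wz], ...]}. A call has exactly 10 rows; each row is the pose to reach, as a shift and turn from the pose commanded when the call began, along the tool's axes at that moment; what a row does not reach only later rows make up. A row lasts 1/8 s, in which the tool goes at most 62.5 mm and 10.7 degrees, less where a joint would pass 70% of its speed; a pose out of reach is approached as far as the arm can. A call with a gripper value outside its range is refused whole. "fingers" is the opening, from 0 (shut) to 1 (fully open), set as the call begins (left out, the last holds). The fingers move at their own pace and stop on an object; the grip force is fixed at half the most. Time passes only in rows, so rows that repeat a pose let the fingers close, or fill a call up. It gives the time, the measured TCP pose, the force, the opening and the grip force at its end, in the units of the state.
- bot.get_state(): the state, without advancing time (a new reading comes with each control period).
- bot.grab_frame(name): name is "side" or "top"; returns the picture (384x512x3 uint8, red, green, blue); there is no depth.
- bot.get_calibration(name): a dict with "camera_matrix" (3x3 intrinsics, pixels), "position" and "attitude" of the camera in the world. Camera axes: x right, y down, z forward; pixel columns grow to the right and rows downward; lengths in m; the calibration is good to about 2 mm. A picture is of the moment at which its call begins. get_calibration takes no time and is no camera call.
- bot.finish_job(): hands the job in; it is judged then, once.
Trained networks look in the newest picture that a camera, given by its name, has taken for a name from the list of things; names that differ only in an ending like _2 or _b are one class to them, and where a whole thing is asked for, a point or a joint stands for the part that bears it (a point fixed in the world has none). Each returns a list of dicts, best first, with "score" (0 to 1); they miss things now and then, are a little off and sometimes report something else, mostly with a low value. They report only what shows in the picture. A call takes as long as a camera call. They do not tell look-alikes from the thing itself.
- bot.search_frame(thing, camera): "centre" ([column, row] as shares, 0 to 1, of the picture: columns of its width, rows of its height, amid what is visible of it).
- bot.cut_out(thing, camera): "region" (384x512 bool, what is visible of it) and "centre" ([column, row] as shares, 0 to 1, of the picture: columns of its width, rows of its height, amid what is visible of it).
The state is a dict: "time_s": time; "joint_pos": joint angles; "qd": joint speeds; "tau": joint torques, N m; "ee_pos": TCP position; "ee_rot": TCP orientation; "contact_force": force on the tool from outside, world axes, zero at the start; "torque": the same for the moment, N m; "finger_gap": finger opening in m; "gripper_force": force on a finger pad.
Only numpy, scipy, OpenCV 4.12 (cv2) and the standard library are available. Lean on these libraries where they do the work, as an engineer would, in place of code of your own. Each camera call takes 0.05 s, during which the arm holds its last target. There are 200 camera calls.

## Working session

There is one attempt and no reset: what is moved stays moved. The work goes in short steps, Python scripts to look and compute and a tool call to move; the robot and the scene stay as the last step left them, time stands still between calls to the robot, and variables do not carry over. Pictures are saved under pics/ and viewed, at most 10 in all, crops included, and the job is handed in when it is done.

Besides the shell and the picture viewer there is one more tool, called after ">>>" in YAML: its name, and indented under it one key for each argument. arm_command: Moves the arm, as the interface text tells. Its arguments: {"type":"object","properties":{"dp":{"type":"array","items":{"type":"array","items":{"type":"number"}}},"dr":{"type":"array","items":{"type":"array","items":{"type":"number"}}},"fingers":{"type":"number"}},"required":["dp","dr"]}

```bash
mkdir -p pics; python3 - <<'E'
from bench import bot
import cv2, numpy as np
np.set_printoptions(precision=4,suppress=True)
s=bot.get_state();print(s['time_s'],s['ee_pos'],s['ee_rot'],s['contact_force'],s['finger_gap'])
for c in ("side","top"):
    f=bot.grab_frame(c);cv2.imwrite(f'pics/{c}0.png',cv2.cvtColor(f,cv2.COLOR_RGB2BGR))
    print(c,bot.get_calibration(c))
    for t in ("rest","rest_board","rest_bolt","knob_foot","keeper_foot","salt_shaker","mug"):
        try: print(t,[(np.round(np.array(d['centre'])*[512,384],1).tolist(),round(d['score'],2)) for d in bot.search_frame(t,c)])
        except Exception as e: print(t,e)
E
```

```text
0.0 [ 0.168  -0.6532  0.2522] [-0.001   0.9921  0.1256 -0.0002] [ 0.6223 -0.0889  0.1359] 0.08531645090628097
side {'camera_matrix': array([[384.8043,   0.    , 253.8328],
       [  0.    , 384.8043, 187.2519],
       [  0.    ,   0.    ,   1.    ]]), 'position': array([ 0.4394, -1.0986,  0.5514]), 'attitude': array([-0.5487,  0.8331, -0.0617,  0.0322])}
rest []
rest_board [([209.1, 208.8], 0.81)]
rest_bolt []
knob_foot [([193.8, 256.0], 0.55)]
keeper_foot [([197.3, 259.5], 0.39)]
salt_shaker [([235.8, 257.1], 0.92)]
mug [([209.6, 164.9], 0.92), ([306.7, 192.3], 0.87), ([303.8, 223.2], 0.64), ([186.6, 178.3], 0.63)]
top {'camera_matrix': array([[404.9065,   0.    , 256.3439],
       [  0.    , 404.9065, 194.4528],
       [  0.    ,   0.    ,   1.    ]]), 'position': array([ 0.4597, -0.0548,  1.3038]), 'attitude': array([ 0.0308, -0.7042,  0.7088, -0.0273])}
rest []
rest_board [([285.6, 235.1], 0.84)]
rest_bolt [([286.0, 235.2], 0.66), ([273.6, 222.7], 0.64)]
knob_foot []
keeper_foot []
salt_shaker [([347.2, 219.3], 0.68)]
mug [([267.9, 132.7], 0.82), ([148.1, 231.2], 0.71), ([307.5, 152.9], 0.6), ([193.3, 256.7], 0.59)]
```

View pics/side0.png

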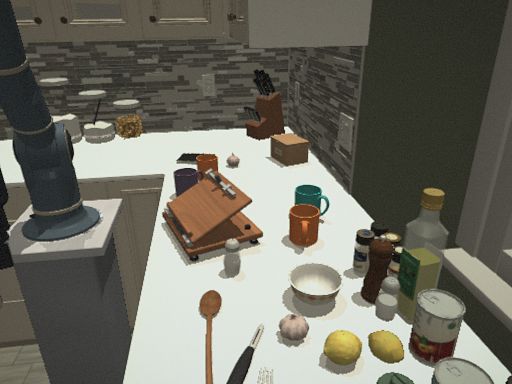

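View pics/top0.png

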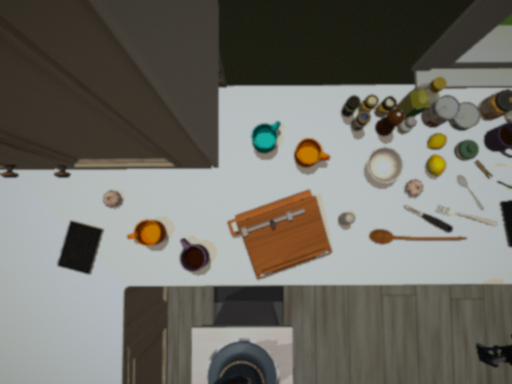

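The mugs: top (193,257) is dark and left of the rest, so it is the mug. (150,232) and (308,153) are orange and (267,135) is turquoise, so those are look-alikes. The shaker is at (347,219). There is one rest, at (285,235). I'll enlarge it.

```bash
python3 - <<'E'
import cv2
a=cv2.imread('pics/top0.png')[175:290,170:360]; cv2.imwrite('pics/top_c.png',cv2.resize(a,None,fx=4.2,fy=4.2,interpolation=cv2.INTER_CUBIC))
b=cv2.imread('pics/side0.png')[160:265,155:270]; cv2.imwrite('pics/side_c.png',cv2.resize(b,None,fx=5.6,fy=5.6,interpolation=cv2.INTER_CUBIC))
E
```

```text
(no output)
```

View pics/top_c.png

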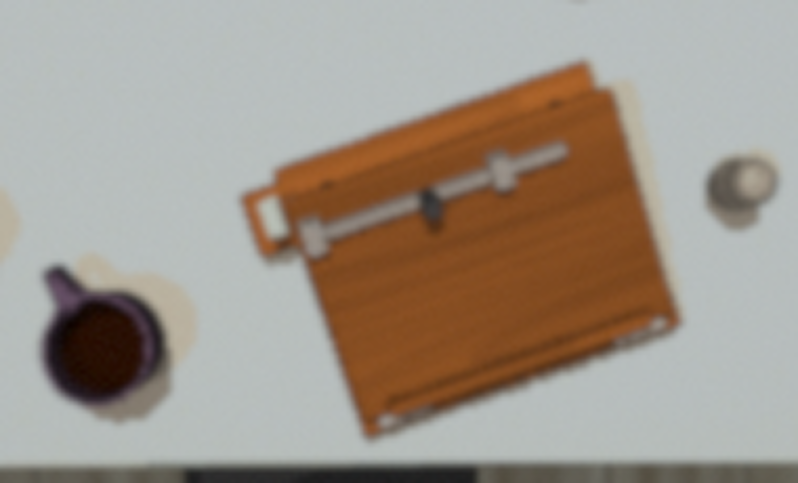

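View pics/side_c.png

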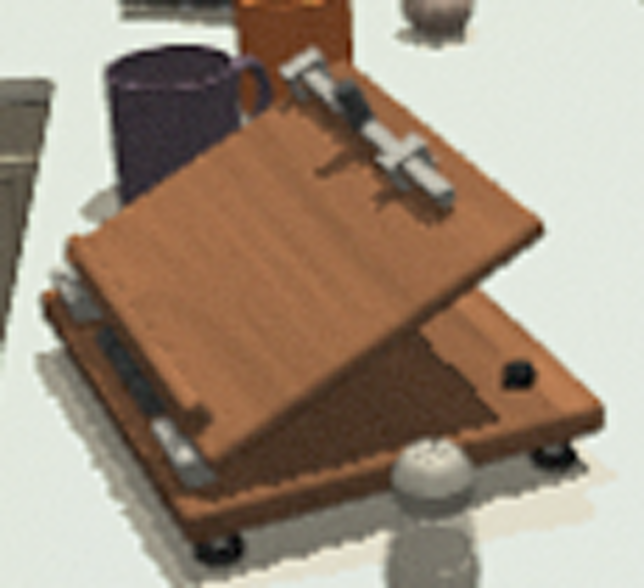

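```bash
cat > geo.py <<'E'
import numpy as np
from scipy.spatial.transform import Rotation as R
from bench import bot
np.set_printoptions(precision=4,suppress=True)
def quat(q): return R.from_quat([q[1],q[2],q[3],q[0]])
def proj(P,cam):
    c=bot.get_calibration(cam); p=quat(c['attitude']).inv().apply(np.atleast_2d(P)-c['position'])
    q=p@c['camera_matrix'].T; return q[:,:2]/q[:,2:]
def board(r,y,h,H,t): # r from hinge, h above mid-plane
    return np.array([-.09+r*np.cos(t)-h*np.sin(t),y,H+.034+r*np.sin(t)+h*np.cos(t)])
def world(P,x): return R.from_euler('z',x[2]).apply(np.atleast_2d(P))+[x[0],x[1],0]
E
python3 - <<'E'
from geo import *
from scipy.optimize import least_squares
T=lambda u,v:((u+.5)/4.2-.5+170,(v+.5)/4.2-.5+175)
S=lambda u,v:((u+.5)/5.6-.5+155,(v+.5)/5.6-.5+160)
def model(x):
    H,b=x[3],x[4]; t=.45; ky=.025+b
    top=[[.105,.125,H+.018],[.105,-.125,H+.018],[-.105,.125,H+.018],[-.105,-.125,H+.018],board(.185,-.12,.006,H,t),[.070,.133,H+.0618],board(.16,ky,.024,H,t),board(.16,ky+.083-b,.023,H,t),board(.16,ky-.053-b,.023,H,t)]
    side=[[-.105,-.125,H+.018],[.105,-.125,H+.018],[-.105,.125,H+.018],board(.185,-.12,.006,H,t),board(.16,ky,.030,H,t),[-.105,-.125,H],[.105,-.125,H]]
    return np.r_[proj(world(top,x),'top'),proj(world(side,x),'side')]
obs=np.array([T(276,168),T(588,64),T(370,437),T(678,322),T(612,90),T(271,217),T(431,205),T(314,237),T(502,170),
 S(190,512),S(601,405),S(45,295),S(541,226),S(352,100),S(197,543),S(601,432)])
f=lambda x:(model(x)-obs).ravel()
r=least_squares(f,[.45,-.1,.3,.018,.003],loss='soft_l1')
print(r.x);print(np.c_[obs,f(r.x).reshape(-1,2)])
J=np.linalg.inv(r.jac.T@r.jac);print(np.sqrt(np.diag(J)))
x=r.x;H=x[3]
for n,p in dict(knob=[.07,.025,0],keeper=[.07,.133,0],knobup=board(.16,.025+x[4],.041,H,.45)).items(): print(n,world(p,x))
s=bot.get_state();print(s['time_s'])
for t,c,px in(("mug","top",(193,257)),("salt_shaker","top",(347,219))):
    k=bot.get_calibration(c);d=quat(k['attitude']).apply(np.linalg.inv(k['camera_matrix'])@[*px,1]);print(t,k['position']+d*(.05-k['position'][2])/d[2])
E
```

```text
[ 0.4419 -0.131   0.3298  0.0194  0.001 ]
[[235.3333 214.619   -1.3167   0.1206]
 [309.619  189.8571  -0.3414  -1.4041]
 [257.7143 278.6667  -1.5496   0.3754]
 [331.0476 251.2857   1.2768   0.8373]
 [315.3333 196.0476   0.394   -0.3324]
 [234.1429 226.2857   0.2701  -0.155 ]
 [272.2381 223.4286  -0.7262  -1.0351]
 [244.381  231.0476  -0.0245   0.7019]
 [289.1429 215.0952   0.1193   0.9162]
 [188.5179 251.0179  -0.7698   0.864 ]
 [261.9107 231.9107   1.7409  -0.4475]
 [162.625  212.2679  -0.9546  -1.1949]
 [251.1964 199.9464   0.5776  -1.5117]
 [217.4464 177.4464   0.4528   0.5416]
 [189.7679 256.5536  -1.4193   1.5657]
 [261.9107 236.7321   1.7673   0.5894]]
[0.001  0.0013 0.008  0.0018 0.0036]
knob [[ 0.5    -0.0847  0.    ]]
keeper [[0.4651 0.0175 0.    ]]
knobup [[ 0.4678 -0.0947  0.1599]]
0.8
mug [0.3715 0.1467 0.05  ]
salt_shaker [ 0.485  -0.3285  0.05  ]
```

Fit: the rest's yaw is 0.33 and H is about 19 mm. The knob foot is at (0.500, -0.085) and the keeper at (0.465, 0.018). I'll approach over the knob.

>>> arm_command:
  dp:
    - [0.4,-0.4,0]
    - [0.85,-0.9,0]
    - [1.3,-1.4,0]
    - [1.8,-1.9,0]
    - [2.3,-2.4,0]
    - [2.8,-2.95,0]
    - [3.3,-3.5,0]
    - [3.8,-4.05,0]
    - [4.3,-4.6,0]
    - [4.75,-5.05,0]
  dr:
    - [0,0,0]
    - [0,0,0]
    - [0,0,0]
    - [0,0,-0.078]
    - [0,0,-0.078]
    - [0,0,-0.078]
    - [0,0,-0.078]
    - [0,0,-0.078]
    - [0,0,-0.078]
    - [0,0,-0.078]
  fingers: 0.35

```text
time_s: 2.05
ee_pos: [0.3694, -0.2877, 0.2537]
ee_rot: [0.0, 0.986, 0.165, 0.0]
contact_force: [0.2, -0.3, 1.4]
finger_gap: 0.03
gripper_force: 0.0
```

```bash
cat >> geo.py <<'E'
X=np.array([.4419,-.131,.3298,.0194,.001])
def delta(P): # world target -> units in current tool axes
    s=bot.get_state(); q=s['ee_rot']; r=quat(q)
    tx=r.apply([1,0,0]); print('t',s['time_s'],'pos',s['ee_pos'],'yaw',np.arctan2(tx[1],tx[0]),'z',r.apply([0,0,1]),'F',s['contact_force'],'gap',s['finger_gap'])
    print('dp',r.inv().apply(np.array(P)-s['ee_pos'])/.06)
E
python3 -c "
from geo import *
delta([.4765,-.0907,.225])"
```

```text
t 2.05 pos [ 0.3694 -0.2877  0.2537] yaw 0.33056332878252553 z [ 0.0006 -0.0006 -1.    ] F [ 0.1598 -0.3306  1.3944] gap 0.030015673688635496
dp [ 2.7534 -2.5264  0.4771]
```

>>> arm_command:
  dp:
    - [0.4,-0.35,0]
    - [0.9,-0.8,0.1]
    - [1.4,-1.3,0.2]
    - [1.9,-1.75,0.3]
    - [2.3,-2.1,0.4]
    - [2.6,-2.4,0.45]
    - [2.75,-2.53,0.47]
    - [2.75,-2.53,0.47]
    - [2.75,-2.53,0.47]
    - [2.75,-2.53,0.47]
  dr:
    - [0,0,0]
    - [0,0,0]
    - [0,0,0]
    - [0,0,0]
    - [0,0,0]
    - [0,0,0]
    - [0,0,0]
    - [0,0,0]
    - [0,0,0]
    - [0,0,0]

```text
time_s: 3.3
ee_pos: [0.4754, -0.0933, 0.2252]
ee_rot: [0.0, 0.987, 0.163, -0.0]
contact_force: [0.1, -0.4, -0.3]
finger_gap: 0.0295
gripper_force: 0.0
```

```bash
python3 - <<'E'
from geo import *
import cv2
delta([.4765,-.0907,.168])
ims=[]
for c,(u,v) in (('top',(272,223)),('side',(217,177))):
    f=cv2.cvtColor(bot.grab_frame(c),cv2.COLOR_RGB2BGR)[v-45:v+45,u-45:u+45]; ims.append(cv2.resize(f,(400,400),interpolation=cv2.INTER_CUBIC))
cv2.imwrite('pics/app.png',np.hstack(ims))
E
```

```text
t 3.3 pos [ 0.4754 -0.0933  0.2252] yaw 0.32785375782103254 z [ 0.0001 -0.0006 -1.    ] F [ 0.0993 -0.3619 -0.2728] gap 0.029531782289716597
dp [ 0.0322 -0.0357  0.9536]
```

View pics/app.png

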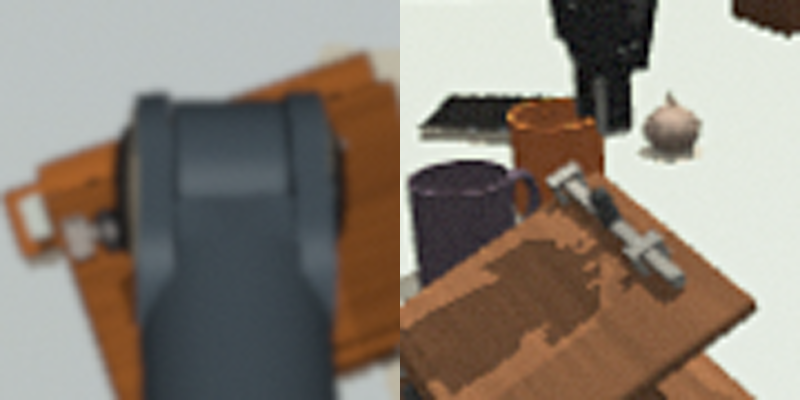

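The fingers in the side view, at (605,110), are directly above the knob at (603,205). I'll descend astride it.

>>> arm_command:
  dp:
    - [0.03,-0.03,0.1]
    - [0.03,-0.03,0.25]
    - [0.03,-0.03,0.4]
    - [0.03,-0.03,0.55]
    - [0.03,-0.03,0.65]
    - [0.03,-0.03,0.75]
    - [0.03,-0.03,0.85]
    - [0.03,-0.03,0.93]
    - [0.03,-0.03,0.95]
    - [0.03,-0.03,0.95]
  dr:
    - [0,0,0]
    - [0,0,0]
    - [0,0,0]
    - [0,0,0]
    - [0,0,0]
    - [0,0,0]
    - [0,0,0]
    - [0,0,0]
    - [0,0,0]
    - [0,0,0]

```text
time_s: 4.65
ee_pos: [0.4769, -0.0899, 0.1682]
ee_rot: [0.0, 0.986, 0.164, 0.0]
contact_force: [-0.2, 0.6, 0.2]
finger_gap: 0.0296
gripper_force: 0.0
```

```bash
python3 - <<'E'
from geo import *
import cv2
delta([.4765,-.0907,.162])
u,v=217,177
f=cv2.cvtColor(bot.grab_frame('side'),cv2.COLOR_RGB2BGR)[v-30:v+30,u-40:u+40]
cv2.imwrite('pics/astride.png',cv2.resize(f,(800,600),interpolation=cv2.INTER_CUBIC))
E
```

```text
t 4.65 pos [ 0.4769 -0.0899  0.1682] yaw 0.3298423848310474 z [ 0.0002 -0.0001 -1.    ] F [-0.1916  0.5555  0.2363] gap 0.029639948024074776
dp [-0.0103  0.0103  0.1027]
```

View pics/astride.png

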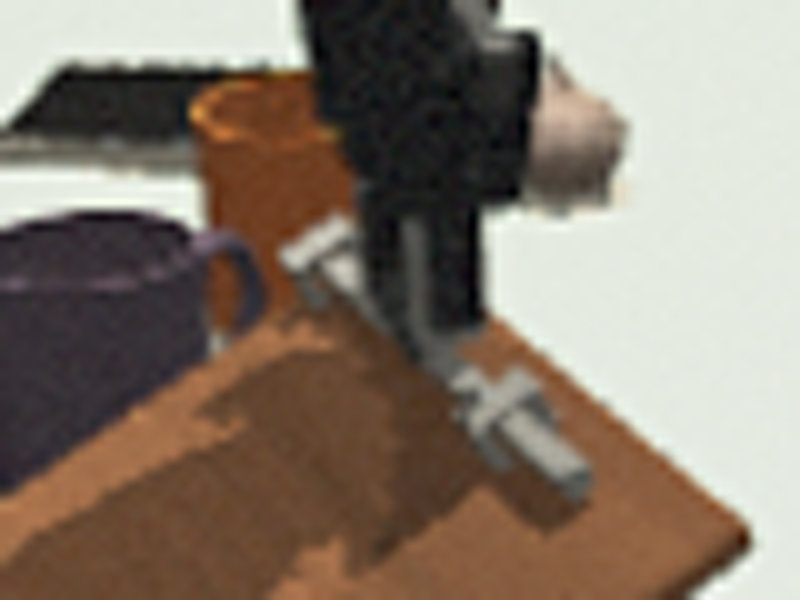

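The fingers are astride the knob, with the near fingertip at about (450,330), just over the bar. I'll narrow the gap and press along the arc, part way first.

>>> arm_command:
  dp:
    - [0,0,0]
    - [0,0,0]
    - [0,0,0]
    - [0,0,0.05]
    - [0,0,0.1]
    - [0.06,0,0.2]
    - [0.13,0,0.33]
    - [0.18,0,0.43]
    - [0.24,0,0.57]
    - [0.24,0,0.57]
  dr:
    - [0,0,0]
    - [0,0,0]
    - [0,0,0]
    - [0,0,0]
    - [0,0,0]
    - [0,0,0]
    - [0,0,0]
    - [0,0,0]
    - [0,0,0]
    - [0,0,0]
  fingers: 0.24

```text
time_s: 5.95
ee_pos: [0.4912, -0.085, 0.1338]
ee_rot: [-0.0, 0.986, 0.164, 0.0]
contact_force: [0.6, 0.8, 5.6]
finger_gap: 0.0203
gripper_force: 2.9
```

```bash
python3 - <<'E'
from geo import *
import cv2
delta(world([.07,.027,.0194+.053+.022],X)[0])
u,v=217,197
f=cv2.cvtColor(bot.grab_frame('side'),cv2.COLOR_RGB2BGR)[v-45:v+45,u-60:u+60]
cv2.imwrite('pics/mid.png',cv2.resize(f,(800,600),interpolation=cv2.INTER_CUBIC))
E
```

```text
t 5.95 pos [ 0.4912 -0.085   0.1338] yaw 0.330230933004271 z [ 0.0009  0.0002 -1.    ] F [0.5609 0.7767 5.5926] gap 0.020334413019404536
dp [0.1402 0.0083 0.6564]
```

View pics/mid.png

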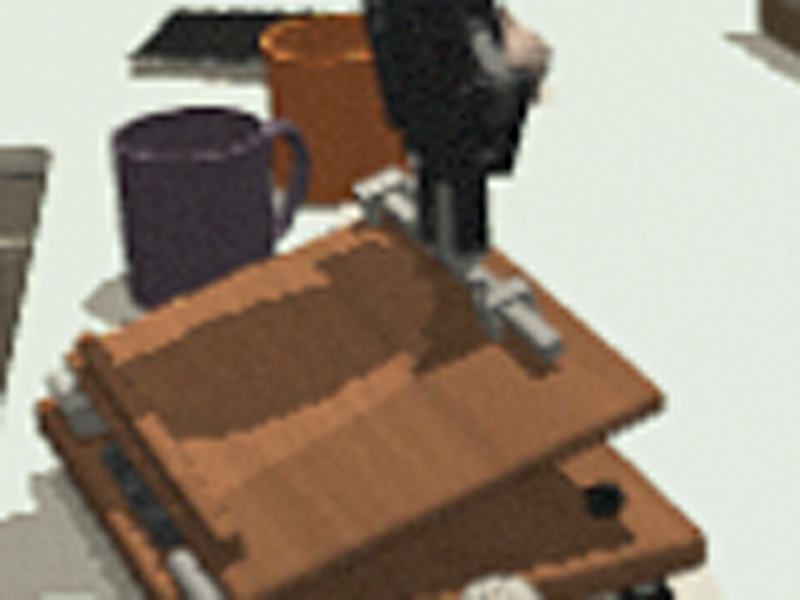

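The board is part way down with the fingers on the bar, at 5.6 N. I'll go on to just short of level.

>>> arm_command:
  dp:
    - [0.03,0,0.07]
    - [0.06,0,0.15]
    - [0.08,0,0.22]
    - [0.1,0,0.3]
    - [0.11,0,0.36]
    - [0.12,0,0.42]
    - [0.13,0,0.46]
    - [0.13,0,0.48]
    - [0.13,0,0.48]
    - [0.13,0,0.48]
  dr:
    - [0,0,0]
    - [0,0,0]
    - [0,0,0]
    - [0,0,0]
    - [0,0,0]
    - [0,0,0]
    - [0,0,0]
    - [0,0,0]
    - [0,0,0]
    - [0,0,0]

```text
time_s: 7.25
ee_pos: [0.4987, -0.0824, 0.1058]
ee_rot: [0.0, 0.986, 0.164, 0.001]
contact_force: [-0.2, 0.8, 6.4]
finger_gap: 0.0205
gripper_force: 3.6
```

```bash
cat > st.py <<'E'
from geo import *
s=bot.get_state();print(s['time_s'],s['ee_pos'],s['contact_force'],s['torque'],s['finger_gap'],s['gripper_force'])
print('rest frame',R.from_euler('z',-X[2]).apply(np.array(s['ee_pos'])-[X[0],X[1],0]))
E
python3 st.py
```

```text
7.25 [ 0.4987 -0.0824  0.1058] [-0.163   0.8184  6.3671] [ 0.271  -0.1174 -0.0415] 0.02050568622527831 3.5980598407331854
rest frame [0.0694 0.0276 0.1058]
```

>>> arm_command:
  dp:
    - [0,0,0.01]
    - [0,0,0.02]
    - [0,0,0.03]
    - [0,0,0.04]
    - [0,0,0.05]
    - [0,0,0.06]
    - [0,0,0.07]
    - [0,0,0.08]
    - [0,0,0.08]
    - [0,0,0.08]
  dr:
    - [0,0,0]
    - [0,0,0]
    - [0,0,0]
    - [0,0,0]
    - [0,0,0]
    - [0,0,0]
    - [0,0,0]
    - [0,0,0]
    - [0,0,0]
    - [0,0,0]

```text
time_s: 8.5
ee_pos: [0.4993, -0.0822, 0.1013]
ee_rot: [0.0, 0.986, 0.164, 0.002]
contact_force: [2.1, 1.9, 8.5]
finger_gap: 0.0206
gripper_force: 3.8
```

>>> arm_command:
  dp:
    - [0,0,0.005]
    - [0,0,0.01]
    - [0,0,0.015]
    - [0,0,0.02]
    - [0,0,0.025]
    - [0,0,0.03]
    - [0,0,0.03]
    - [0,0,0.03]
    - [0,0,0.03]
    - [0,0,0.03]
  dr:
    - [0,0,0]
    - [0,0,0]
    - [0,0,0]
    - [0,0,0]
    - [0,0,0]
    - [0,0,0]
    - [0,0,0]
    - [0,0,0]
    - [0,0,0]
    - [0,0,0]

```text
time_s: 9.75
ee_pos: [0.4996, -0.0822, 0.0996]
ee_rot: [0.0, 0.986, 0.164, 0.002]
contact_force: [1.1, 1.8, 8.1]
finger_gap: 0.0207
gripper_force: 3.9
```

>>> arm_command:
  dp:
    - [0,0,0.002]
    - [0,0,0.005]
    - [0,0,0.007]
    - [0,0,0.01]
    - [0,0,0.012]
    - [0,0,0.015]
    - [0,0,0.015]
    - [0,0,0.015]
    - [0,0,0.015]
    - [0,0,0.015]
  dr:
    - [0,0,0]
    - [0,0,0]
    - [0,0,0]
    - [0,0,0]
    - [0,0,0]
    - [0,0,0]
    - [0,0,0]
    - [0,0,0]
    - [0,0,0]
    - [0,0,0]

```text
time_s: 11.0
ee_pos: [0.4997, -0.0821, 0.0987]
ee_rot: [0.0, 0.986, 0.164, 0.002]
contact_force: [2.0, 1.7, 7.6]
finger_gap: 0.0202
gripper_force: 3.9
```

```bash
python3 st.py
```

```text
11.0 [ 0.4997 -0.0821  0.0987] [2.0493 1.702  7.5702] [ 0.4006 -0.3894  0.043 ] 0.020152917257044205 3.919624909758568
rest frame [0.0705 0.0276 0.0987]
```

>>> arm_command:
  dp:
    - [0,0,0.002]
    - [0,0,0.005]
    - [0,0,0.007]
    - [0,0,0.01]
    - [0,0,0.012]
    - [0,0,0.015]
    - [0,0,0.015]
    - [0,0,0.015]
    - [0,0,0.015]
    - [0,0,0.015]
  dr:
    - [0,0,0]
    - [0,0,0]
    - [0,0,0]
    - [0,0,0]
    - [0,0,0]
    - [0,0,0]
    - [0,0,0]
    - [0,0,0]
    - [0,0,0]
    - [0,0,0]

```text
time_s: 12.25
ee_pos: [0.4998, -0.0821, 0.0979]
ee_rot: [0.0, 0.986, 0.164, 0.002]
contact_force: [1.9, 1.7, 8.4]
finger_gap: 0.0206
gripper_force: 4.0
```

>>> arm_command:
  dp:
    - [0,0,0.002]
    - [0,0,0.005]
    - [0,0,0.007]
    - [0,0,0.01]
    - [0,0,0.012]
    - [0,0,0.015]
    - [0,0,0.015]
    - [0,0,0.015]
    - [0,0,0.015]
    - [0,0,0.015]
  dr:
    - [0,0,0]
    - [0,0,0]
    - [0,0,0]
    - [0,0,0]
    - [0,0,0]
    - [0,0,0]
    - [0,0,0]
    - [0,0,0]
    - [0,0,0]
    - [0,0,0]

```text
time_s: 13.5
ee_pos: [0.4999, -0.082, 0.097]
ee_rot: [0.0, 0.986, 0.164, 0.002]
contact_force: [1.7, 1.8, 7.1]
finger_gap: 0.0209
gripper_force: 4.0
```

>>> arm_command:
  dp:
    - [0,0,0.002]
    - [0,0,0.005]
    - [0,0,0.007]
    - [0,0,0.01]
    - [0,0,0.012]
    - [0,0,0.015]
    - [0,0,0.015]
    - [0,0,0.015]
    - [0,0,0.015]
    - [0,0,0.015]
  dr:
    - [0,0,0]
    - [0,0,0]
    - [0,0,0]
    - [0,0,0]
    - [0,0,0]
    - [0,0,0]
    - [0,0,0]
    - [0,0,0]
    - [0,0,0]
    - [0,0,0]

```text
time_s: 14.75
ee_pos: [0.5, -0.082, 0.0962]
ee_rot: [0.0, 0.986, 0.164, 0.002]
contact_force: [2.6, 2.3, 8.2]
finger_gap: 0.0202
gripper_force: 4.0
```

>>> arm_command:
  dp:
    - [0,0,0.002]
    - [0,0,0.004]
    - [0,0,0.006]
    - [0,0,0.008]
    - [0,0,0.01]
    - [0,0,0.012]
    - [0,0,0.012]
    - [0,0,0.012]
    - [0,0,0.012]
    - [0,0,0.012]
  dr:
    - [0,0,0]
    - [0,0,0]
    - [0,0,0]
    - [0,0,0]
    - [0,0,0]
    - [0,0,0]
    - [0,0,0]
    - [0,0,0]
    - [0,0,0]
    - [0,0,0]

```text
time_s: 16.0
ee_pos: [0.5001, -0.0819, 0.0954]
ee_rot: [0.0, 0.986, 0.165, 0.003]
contact_force: [1.9, 1.9, 8.0]
finger_gap: 0.0207
gripper_force: 4.1
```

>>> arm_command:
  dp:
    - [0,0,0.002]
    - [0,0,0.004]
    - [0,0,0.006]
    - [0,0,0.008]
    - [0,0,0.01]
    - [0,0,0.012]
    - [0,0,0.012]
    - [0,0,0.012]
    - [0,0,0.012]
    - [0,0,0.012]
  dr:
    - [0,0,0]
    - [0,0,0]
    - [0,0,0]
    - [0,0,0]
    - [0,0,0]
    - [0,0,0]
    - [0,0,0]
    - [0,0,0]
    - [0,0,0]
    - [0,0,0]

```text
time_s: 17.25
ee_pos: [0.5001, -0.0819, 0.0949]
ee_rot: [0.0, 0.986, 0.164, 0.003]
contact_force: [2.0, 1.8, 10.7]
finger_gap: 0.0199
gripper_force: 4.7
```

>>> arm_command:
  dp:
    - [0,0,0.002]
    - [0,0,0.004]
    - [0,0,0.006]
    - [0,0,0.007]
    - [0,0,0.007]
    - [0,0,0.007]
    - [0,0,0.007]
    - [0,0,0.007]
    - [0,0,0.007]
    - [0,0,0.007]
  dr:
    - [0,0,0]
    - [0,0,0]
    - [0,0,0]
    - [0,0,0]
    - [0,0,0]
    - [0,0,0]
    - [0,0,0]
    - [0,0,0]
    - [0,0,0]
    - [0,0,0]

```text
time_s: 18.5
ee_pos: [0.5002, -0.082, 0.0948]
ee_rot: [0.0, 0.986, 0.164, 0.003]
contact_force: [0.5, 1.4, 12.3]
finger_gap: 0.0204
gripper_force: 6.0
```

The board is level: the force rose to 12 N without further travel. I'll push the bolt along the rest's +y, which is the tool's -y.

>>> arm_command:
  dp:
    - [0,-0.03,0]
    - [0,-0.06,0]
    - [0,-0.09,0]
    - [0,-0.12,0]
    - [0,-0.15,0]
    - [0,-0.18,0]
    - [0,-0.21,0]
    - [0,-0.25,0]
    - [0,-0.25,0]
    - [0,-0.25,0]
  dr:
    - [0,0,0]
    - [0,0,0]
    - [0,0,0]
    - [0,0,0]
    - [0,0,0]
    - [0,0,0]
    - [0,0,0]
    - [0,0,0]
    - [0,0,0]
    - [0,0,0]

```text
time_s: 19.75
ee_pos: [0.4956, -0.0687, 0.0948]
ee_rot: [0.001, 0.986, 0.164, 0.003]
contact_force: [1.6, 0.2, 11.2]
finger_gap: 0.0207
gripper_force: 5.7
```

```bash
python3 st.py
```

```text
19.75 [ 0.4956 -0.0687  0.0948] [ 1.6254  0.2178 11.225 ] [ 0.0013 -0.3747  0.0334] 0.020745577552052672 5.7304202020168304
rest frame [0.071  0.0415 0.0948]
```

>>> arm_command:
  dp:
    - [0,-0.03,0]
    - [0,-0.06,0]
    - [0,-0.09,0]
    - [0,-0.12,0]
    - [0,-0.15,0]
    - [0,-0.18,0]
    - [0,-0.2,0]
    - [0,-0.22,0]
    - [0,-0.22,0]
    - [0,-0.22,0]
  dr:
    - [0,0,0]
    - [0,0,0]
    - [0,0,0]
    - [0,0,0]
    - [0,0,0]
    - [0,0,0]
    - [0,0,0]
    - [0,0,0]
    - [0,0,0]
    - [0,0,0]

```text
time_s: 21.0
ee_pos: [0.4913, -0.0564, 0.0948]
ee_rot: [0.001, 0.986, 0.164, 0.003]
contact_force: [2.2, -1.0, 12.3]
finger_gap: 0.0207
gripper_force: 5.8
```

```bash
python3 st.py
```

```text
21.0 [ 0.4913 -0.0564  0.0948] [ 2.2272 -1.     12.3474] [-0.0888 -0.3689  0.056 ] 0.02073909909801421 5.810758396983147
rest frame [0.0709 0.0546 0.0948]
```

>>> arm_command:
  dp:
    - [0,-0.015,0]
    - [0,-0.03,0]
    - [0,-0.045,0]
    - [0,-0.06,0]
    - [0,-0.075,0]
    - [0,-0.09,0]
    - [0,-0.1,0]
    - [0,-0.1,0]
    - [0,-0.1,0]
    - [0,-0.1,0]
  dr:
    - [0,0,0]
    - [0,0,0]
    - [0,0,0]
    - [0,0,0]
    - [0,0,0]
    - [0,0,0]
    - [0,0,0]
    - [0,0,0]
    - [0,0,0]
    - [0,0,0]

```text
time_s: 22.25
ee_pos: [0.4897, -0.0518, 0.0948]
ee_rot: [0.002, 0.986, 0.164, 0.003]
contact_force: [3.3, -3.5, 10.9]
finger_gap: 0.0203
gripper_force: 5.4
```

```bash
python3 st.py
```

```text
22.25 [ 0.4897 -0.0518  0.0948] [ 3.3242 -3.5002 10.8815] [-0.6938 -0.6076  0.0321] 0.020282662788351644 5.4028889536857605
rest frame [0.0709 0.0594 0.0948]
```

>>> arm_command:
  dp:
    - [0,-0.01,0]
    - [0,-0.02,0]
    - [0,-0.03,0]
    - [0,-0.04,0]
    - [0,-0.05,0]
    - [0,-0.05,0]
    - [0,-0.05,0]
    - [0,-0.05,0]
    - [0,-0.05,0]
    - [0,-0.05,0]
  dr:
    - [0,0,0]
    - [0,0,0]
    - [0,0,0]
    - [0,0,0]
    - [0,0,0]
    - [0,0,0]
    - [0,0,0]
    - [0,0,0]
    - [0,0,0]
    - [0,0,0]

```text
time_s: 23.5
ee_pos: [0.4892, -0.0509, 0.0948]
ee_rot: [0.003, 0.987, 0.163, 0.003]
contact_force: [2.6, -7.3, 10.2]
finger_gap: 0.0206
gripper_force: 5.6
```

```bash
python3 st.py
```

```text
23.5 [ 0.4892 -0.0509  0.0948] [ 2.6422 -7.2687 10.1917] [-1.5229 -0.8462 -0.0243] 0.020632217081835075 5.576785169541836
rest frame [0.0707 0.0605 0.0948]
```

It stalled at about 32 mm of travel, with 7 N of side force. I'll look before letting go.

```bash
python3 - <<'E'
from geo import *
import cv2
ims=[]
for c,(u,v) in (('top',(260,228)),('side',(205,205))):
    f=cv2.cvtColor(bot.grab_frame(c),cv2.COLOR_RGB2BGR)[v-45:v+45,u-45:u+45]; ims.append(cv2.resize(f,(400,400),interpolation=cv2.INTER_CUBIC))
cv2.imwrite('pics/home.png',np.hstack(ims))
E
```

```text
(no output)
```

View pics/home.png

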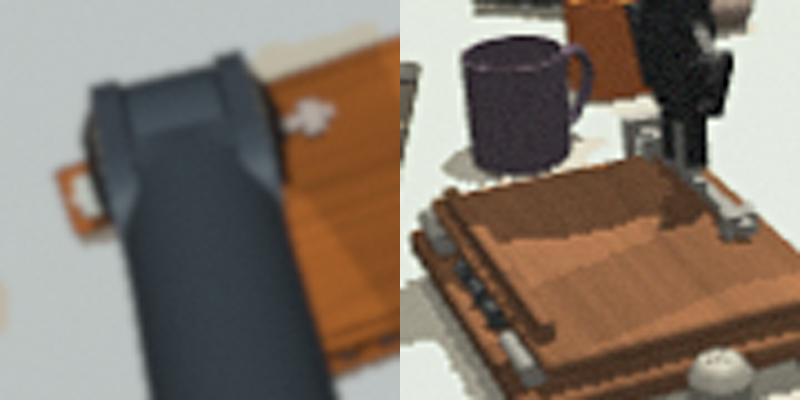

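The board is level at (600,250) and only a stub of the bolt's tail is left beyond the near guide at (745,220), so the bolt is home. I'll ease the side load, lift off the bar, centre the fingers and go up.

>>> arm_command:
  dp:
    - [0,0.02,0]
    - [0,0.03,-0.02]
    - [0,0.03,-0.05]
    - [0,0.03,-0.08]
    - [0,0.03,-0.11]
    - [0,0.05,-0.13]
    - [0,0.07,-0.15]
    - [0,0.09,-0.17]
    - [0,0.09,-0.25]
    - [0,0.09,-0.35]
  dr:
    - [0,0,0]
    - [0,0,0]
    - [0,0,0]
    - [0,0,0]
    - [0,0,0]
    - [0,0,0]
    - [0,0,0]
    - [0,0,0]
    - [0,0,0]
    - [0,0,0]

```text
time_s: 24.85
ee_pos: [0.4874, -0.0522, 0.1145]
ee_rot: [-0.0, 0.986, 0.164, -0.0]
contact_force: [0.0, -0.7, 0.2]
finger_gap: 0.0202
gripper_force: 0.0
```

```bash
python3 st.py
```

```text
24.85 [ 0.4874 -0.0522  0.1145] [ 0.0084 -0.7337  0.2005] [-0.0442 -0.0054 -0.0186] 0.020241543334400362 0.0
rest frame [0.0686 0.0598 0.1145]
```

>>> arm_command:
  dp:
    - [0,0,-0.2]
    - [0,0,-0.5]
    - [0,0,-0.9]
    - [0,0,-1.4]
    - [0,0,-1.8]
    - [0,0.5,-2.0]
    - [0,1.1,-2.0]
    - [0,1.7,-2.0]
    - [0,2.2,-2.0]
    - [0,2.2,-2.0]
  dr:
    - [0,0,0]
    - [0,0,0]
    - [0,0,0]
    - [0,0,0]
    - [0,0,0]
    - [0,0,0]
    - [0,0,0]
    - [0,0,0]
    - [0,0,0]
    - [0,0,0]

```text
time_s: 26.1
ee_pos: [0.5304, -0.1801, 0.2346]
ee_rot: [0.0, 0.987, 0.162, 0.0]
contact_force: [-0.6, 0.2, -0.3]
finger_gap: 0.0204
gripper_force: 0.0
```

```bash
python3 - <<'E'
from geo import *
import cv2
ims=[]
for c,(u,v) in (('top',(260,228)),('side',(205,205))):
    f=cv2.cvtColor(bot.grab_frame(c),cv2.COLOR_RGB2BGR)[v-45:v+45,u-45:u+45]; ims.append(cv2.resize(f,(400,400),interpolation=cv2.INTER_CUBIC))
cv2.imwrite('pics/end.png',np.hstack(ims))
E
```

```text
(no output)
```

View pics/end.png

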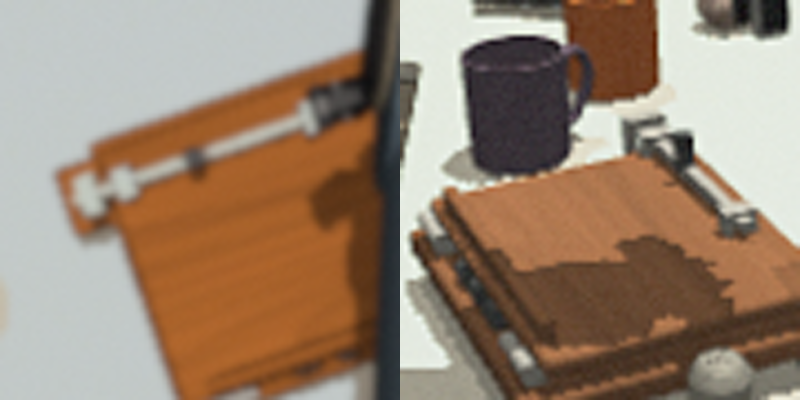

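The board stays down with the bar under the keeper at top (90,195) and the knob at (195,160). The shaker and mug have not moved, so I'm handing in.

```bash
python3 -c "
from bench import bot
print(bot.finish_job())"
```

```text
the job is handed in; nothing more can be done
None
```

The board is bolted down level under the keeper, with press-force readings no higher than about 12 N, the mug and salt shaker left standing in place, and the job handed in at about 26 s; no verdict was returned.

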